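# Clear the print-room wash-up

## Robot

A 6-joint arm with a two-finger parallel gripper is mounted at the origin on the work surface. World frame = base frame: x ahead of the robot, y to its left, z up, the work surface at z = 0. Lengths are in mm, angles in rad, forces in N, time in s.
With the tool pointing down it reaches from about 275 to 750 mm from the base axis. Payload 10.2 kg.
Tool frame: the origin (TCP) lies midway between the tips of the shut fingers; the grasp point (between the pads) lies 19 mm behind it; z points along the fingers, y is the line along which they close (so a half turn about z gives the same grasp; the last joint's range is limited). The gripper opens to 85 mm and grips with 20 to 120 N. Pads are 22 mm wide; open, the fingers measure 114 mm over their backs; the gripper's body (76 mm by 85 mm) begins 54 mm behind the grasp point. The pads swing forward as they close: fully open they stand 13 mm farther back than shut.
Start: joints at [0.961, 0.313, 1.498, -0, 1.331, -0.223], TCP at [198.057, 486.215, 231.294] pointing down, gripper open.
Joint ranges: [-2.94, 2.94], [-0.97, 2.17], [0.19, 2.56], [-1.23, 4.37], [0.02, 3.11], [-2.88, 2.88]. Speed limits (rad/s): [2.39, 2.39, 3.01, 3.14, 3.14, 3.14].

## Interface

Orientations are given as a unit quaternion [w, x, y, z].
In Python, from rig import ctrl, capture, camera_info gives the robot as it stands.
- The arm moves only by the tool apply_moves, never from a script. Its argument "targets" is a list of rows, each a list of 3 entries, a list of its own where there are three numbers: the finger opening in mm, from 0 to 85.4, then the shift along the world's x, y, z in mm, then the turn, a rotation vector about the world's x, y, z in degrees. In form: [[grip, [dx, dy, dz], [rx, ry, rz]], ...]. A call has 1 to 20 rows; each row is the pose to reach, as a shift and turn from the pose commanded when the call began; what a row does not reach only later rows make up. A row lasts 1/10 s, in which the tool goes at most 50 mm and 8.59 degrees, less where a joint would pass 70% of its speed; a pose out of reach is approached as far as the arm can. A call with a gripper value outside its range is refused whole. The fingers move at their own pace and stop on an object; "squeeze" is the grip in N (left out, the last holds). Time passes only in rows, so rows that repeat a pose let the fingers close. It gives the time, the measured TCP pose, the force, the opening and the grip force at its end, in the units of the state.
- ctrl.sense(): the state, without advancing time (a new reading comes with each control period).
- capture(name): name is "scene" or "top" or "wrist"; returns (picture, depth): 384x512x3 uint8, blue, green, red; 384x512 float32, mm along the optical axis (not along the pixel's ray), 0 where there is no reading.
- camera_info(name): a dict with "vfov" (degrees; the focal length in pixels is half the picture's height over the tangent of half this angle, whatever the lens; pixels are square), "cx", "cy" (the principal point, pixels), "extrinsics" (4x4, takes a point from camera to world coordinates). Camera axes: x right, y down, z forward; pixel columns grow to the right and rows downward; lengths in mm; the calibration is good to about 2 mm. The wrist camera is an equidistant fisheye: a pixel r from the principal point sees the ray r / f radians off the axis. A picture is of the moment at which its call begins: read the wrist's pose just before it. camera_info takes no time and is no camera call; for the wrist camera it gives the pose at the moment of the call.
- ctrl.finish_job(): hands the job in; it is judged then, once.
The state is a dict: "time_s": time; "joints": joint angles; "dq": joint speeds; "tau": joint torques, N m; "eef_pos": TCP position; "ee_rot": TCP orientation; "force": force on the tool from outside, world axes, zero at the start; "wrist_torque": the same for the moment, N m; "grip_width": opening from 0.0 (shut) to 1.0 (fully open); "grip_force": force on a finger pad.
Only numpy, scipy, OpenCV 4.12 (cv2) and the standard library are available. Lean on these libraries where they do the work, as an engineer would, in place of code of your own. Each camera call takes 0.05 s, during which the arm holds its last target. There are 200 camera calls.

## Task

Clear up after the printmaking class: draw each plate straight up out of the white draining rack, keeping it upright, and file it fully home in the slot of its own colour in the wooden stand, and turn every green pot upside down over a drying peg of its own, its rim resting on the peg rack's base. When everything is put away, press the dryer's red start button right down and let go; leave everything else on the table alone.

Things in the scene. Friction and masses are not known exactly. Their poses are not given: they have to be found in the camera images.
- plate_red: red plastic printing plate, 8 mm thick (its own x), 90 wide (y), 120 tall (z), 110 g, to be gripped across its thickness at the top edge. Origin: middle of its bottom edge; z points up to its top edge. At the start it stands upright in some slot of the white draining rack. May be absent.
- slot_red (a point): middle of the floor of the red-tabbed slot of the filing stand; axes as the stand's. A filed plate's origin comes here.
- plate_yellow: yellow plastic printing plate, 8 mm thick (its own x), 90 wide (y), 120 tall (z), 110 g, to be gripped across its thickness at the top edge. Origin: middle of its bottom edge; z points up to its top edge. At the start it stands upright in some slot of the white draining rack. May be absent.
- slot_yellow (a point): middle of the floor of the yellow-tabbed slot of the filing stand; axes as the stand's. A filed plate's origin comes here.
- plate_blue: blue plastic printing plate, 8 mm thick (its own x), 90 wide (y), 120 tall (z), 110 g, to be gripped across its thickness at the top edge. Origin: middle of its bottom edge; z points up to its top edge. At the start it stands upright in some slot of the white draining rack. May be absent.
- slot_blue (a point): middle of the floor of the blue-tabbed slot of the filing stand; axes as the stand's. A filed plate's origin comes here.
- rack: white slotted draining rack, fixed, 206 x 112 x 52 mm high. Origin: centre of its underside. Three slots 62 mm apart along its x (at -62, 0, +62), each 11 mm wide, running along its y and open at both ends, floor 8 mm above the table: a plate sticks out 76 mm above the rack.
- stand: brown wooden filing stand, fixed, 206 x 112 x 52 mm high. Origin: centre of its underside. Three slots 62 mm apart along its x, each 16 mm wide, running along its y and open at both ends, floor 8 mm above the table; coloured tabs at each slot (red at x -62, yellow at 0, blue at +62). The rack and the stand stand left and right of the robot, either way round.
- pegs: drying rack, fixed: grey slatted base 260 (x) x 80 (y) x 16 mm high with three upright white pegs 85 mm apart along its x, each 22 mm in diameter, 56 mm tall above the base, tapering to 10 mm over the top 12 mm. Origin: centre of its underside.
- peg1 (a point): foot of peg 1, on its axis at the top face of the drying rack's base (16 mm above the table)
- pot1: green square plastic pot with a white bottom end, 50 x 50 mm outside, 90 mm long, walls and bottom 3 mm, 70 g. Origin: centre of the outside of its bottom; its z points along its length to the open mouth. At the start it lies on one of its flat sides on the table, its mouth pointing roughly to the robot's left (+y, within about 30 degrees). All pots are alike. May be absent.
- peg2 (a point): foot of peg 2, on its axis at the top face of the drying rack's base (16 mm above the table)
- pot2: green square plastic pot with a white bottom end, 50 x 50 mm outside, 90 mm long, walls and bottom 3 mm, 70 g. Origin: centre of the outside of its bottom; its z points along its length to the open mouth. At the start it lies on one of its flat sides on the table, its mouth pointing roughly to the robot's left (+y, within about 30 degrees). All pots are alike. May be absent.
- peg3 (a point): foot of peg 3, on its axis at the top face of the drying rack's base (16 mm above the table)
- pot3: green square plastic pot with a white bottom end, 50 x 50 mm outside, 90 mm long, walls and bottom 3 mm, 70 g. Origin: centre of the outside of its bottom; its z points along its length to the open mouth. At the start it lies on one of its flat sides on the table, its mouth pointing roughly to the robot's left (+y, within about 30 degrees). All pots are alike. May be absent.
- start_top (a point): middle of the top face of the dryer's red round start button (36 mm diameter), pressed straight down. The dryer is a fixed white box 150 x 160 x 60 mm high beyond the drying rack, the button on its top near the edge towards the robot, standing about 20 mm above it
- start (a joint): travel of the start button in m: 0 up, 0.008 fully down; springs back; about 5 N holds it fully down
- dye_bottle: red dye bottle, 60 mm diameter, 150 mm tall; origin at its underside; a bystander to be left alone
- ink_tub: black ink tub, 72 mm diameter, 70 mm tall; origin at its underside; a bystander to be left alone
- brush_a: orange brush, 190 mm long, lying; a bystander to be left alone
- brush_b: blue brush, 190 mm long, lying; a bystander to be left alone
- brush_jar: white ceramic cup, 80 mm across, 100 mm tall; origin at its underside; a bystander to be left alone
- spatula: spatula, 200 mm long, lying; a bystander to be left alone
- fix_bottle: amber jar, 64 mm diameter, 130 mm tall; origin at its underside; a bystander to be left alone
Not all that is in view belongs to the job. What is shaped like the pot2 but blue or yellow is not meant.

How it is judged:
By the outcome, as a careful person would: the job done as asked, in the order asked, and still so for the second after the job is handed in, with the robot touching nothing.
Of plate_red, plate_yellow, plate_blue only 2 to 3 are there at a start; the rules pass over those that are not, and their reading is None.
Of pot1, pot2, pot3 only 2 to 3 are there at a start; the rules pass over those that are not, and their reading is None.
At some moment in a run one of pot1, pot2, pot3 may be knocked a few centimetres aside while the robot is not near it.
It also fails if it takes over 210 s, if anything falls off the work surface, if the arm or the gripper's body presses on something with over 40 N, if the wrist force passes 120 N, or if a joint passes its speed limit or range.

## Working session

There is one attempt and no reset: what is moved stays moved. The work goes in short steps, Python scripts to look and compute and a tool call to move; the robot and the scene stay as the last step left them, time stands still between calls to the robot, and variables do not carry over. Pictures are saved under pics/ and viewed, at most 14 in all, crops included, and the job is handed in when it is done.

Besides the shell and the picture viewer there is one more tool, called after "Request:" by a JSON object that holds its "api" and its "payload". apply_moves: Moves the arm, as the interface text tells. Its arguments: {"type":"object","properties":{"targets":{"type":"array","items":{"type":"array"}},"squeeze":{"type":"number"}},"required":["targets"]}

```bash
ls; mkdir -p pics
cat > h.py <<'E'
import numpy as np, cv2
from rig import ctrl, capture, camera_info
def info(n):
    c=camera_info(n); f=192/np.tan(np.radians(c['vfov'])/2); return c,f,np.array(c['extrinsics'],float)
def rays(n,uv,ci=None):
    c,f,E=ci or info(n); uv=np.atleast_2d(np.array(uv,float))
    x=(uv[:,0]-c['cx'])/f; y=(uv[:,1]-c['cy'])/f
    if n=='wrist':
        r=np.hypot(x,y)+1e-12; d=np.c_[np.sin(r)*x/r,np.sin(r)*y/r,np.cos(r)]
    else: d=np.c_[x,y,np.ones_like(x)]
    return E[:3,3], d@E[:3,:3].T
def onplane(n,uv,z,ci=None):
    o,d=rays(n,uv,ci); return o+d*((z-o[2])/d[:,2])[:,None]
def cloud(n,depth,ci=None):
    v,u=np.mgrid[0:384,0:512]; c,f,E=ci or info(n)
    o,d=rays(n,np.c_[u.ravel(),v.ravel()],ci)
    k=d@E[:3,2]; p=o+d/k[:,None]*depth.ravel()[:,None]
    return p.reshape(384,512,3)
def tri(o1,d1,o2,d2):
    d1=d1/np.linalg.norm(d1);d2=d2/np.linalg.norm(d2)
    A=np.c_[d1,-d2]; s=np.linalg.lstsq(A,o2-o1,rcond=None)[0]
    p,q=o1+s[0]*d1,o2+s[1]*d2; return (p+q)/2,np.linalg.norm(p-q)
E
python3 - <<'E'
from h import *
for n in('scene','top'):
    im,d=capture(n); cv2.imwrite(f'pics/{n}0.png',im); np.savez(f'{n}0.npz',im=im,d=d)
    c,f,E=info(n); print(n,f,c['cx'],c['cy'],E.round(2).tolist(),(d>0).mean())
print(ctrl.sense())
E
```

```text
pics
scene 449.9714227043368 262.35234200862834 192.44218023645104 [[-0.04, 0.83, -0.56, 1309.52], [1.0, 0.03, -0.02, 43.81], [-0.0, -0.56, -0.83, 1203.16], [0.0, 0.0, 0.0, 1.0]] 0.9960378011067709
top 417.3302850049946 259.8230379401029 188.29976857636146 [[-0.02, -0.98, 0.18, 315.78], [-1.0, 0.02, 0.0, -4.01], [-0.01, -0.18, -0.98, 1238.13], [0.0, 0.0, 0.0, 1.0]] 0.9958597819010416
{'time_s': 0.1, 'joints': array([ 9.60605821e-01,  3.13384097e-01,  1.49836059e+00,  1.54056820e-05,
        1.33097527e+00, -2.23396734e-01]), 'dq': array([ 1.87920671e-03, -5.11294858e-06, -2.87613561e-03,  1.16547764e-04,
        6.72014276e-04, -1.43272587e-04]), 'tau': array([ 2.86926821e-03, -4.12894034e+01, -2.60141641e+01, -1.47832243e-04,
        2.95977050e-03,  5.59000023e-05]), 'eef_pos': array([197.9160803 , 486.02490767, 230.79758304]), 'ee_rot': array([-2.35024382e-04,  1.92195324e-01,  9.81356530e-01, -5.12369757e-04]), 'force': array([ 0.47428137, -0.21725795,  0.58560841]), 'wrist_torque': array([-0.02736863, -0.05500337, -0.05912585]), 'grip_force': 0.0, 'grip_width': 0.9996889087102746}
```

View pics/scene0.png

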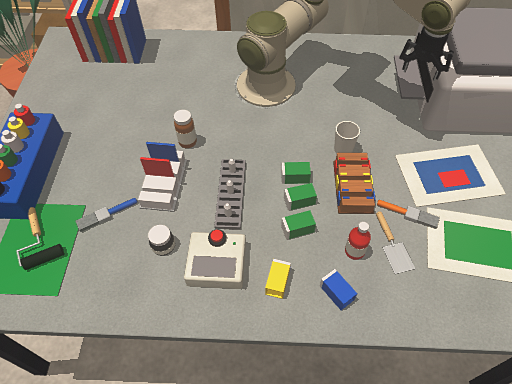

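View pics/top0.png

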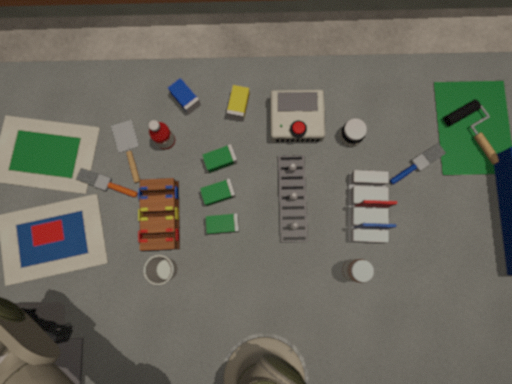

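The scene view shows two plates in the white rack at (165,165): red at (157,167) and blue at (162,150). The three green pots are at (297,172), (300,196) and (299,224). The pegs are at (230,190), the button at (217,237) and the stand at (354,183). 

In the top view the pots are at (220,158), (217,192) and (222,224). The blue (184,95) and yellow (238,101) pots have the wrong colour, and the green sheets are flat prints. I'll measure next.

```bash
cat >> h.py <<'E'
HS={'green':((45,110,30),(80,255,255)),'red':((174,130,60),(180,255,255)),'blue':((105,120,50),(125,255,255)),'yellow':((22,140,90),(32,255,255)),'orange':((5,100,60),(15,255,255))}
def mask(im,c):
    h=cv2.cvtColor(im,cv2.COLOR_BGR2HSV); m=cv2.inRange(h,*HS[c])
    if c=='red': m|=cv2.inRange(h,(0,160,60),(4,255,255))
    return m>0
def box(P,lo,hi): return np.all((P>lo)&(P<hi),axis=-1)
def rect(pts):
    (c,s,a)=cv2.minAreaRect(np.float32(pts[:,:2])); 
    if s[0]<s[1]: s=(s[1],s[0]); a+=90
    return np.round(c,1),np.round(s,1),round((a+90)%180-90,1)
E
python3 - <<'E'
from h import *
for n in('scene','top'):
    z=np.load(f'{n}0.npz'); im,P=z['im'],cloud(n,z['d'])
    print('==',n)
    t=box(P,(350,0,-30),(420,40,30)); print('table z',np.median(P[t][:,2]))
    m=mask(im,'green')&box(P,(200,0,15),(750,250,90))
    k,L,st,ce=cv2.connectedComponentsWithStats(m.astype(np.uint8))
    for i in range(1,k):
        if st[i,4]<100: continue
        q=P[L==i]; zt=np.percentile(q[:,2],90); q=q[abs(q[:,2]-50)<6]; print('pot',ce[i].round(),round(np.median(q[:,2]),1),*rect(q))
    for c in('red','blue'):
        m=mask(im,c)&box(P,(200,-420,60),(600,-150,140)); q=P[m]
        if len(q): 
            tp=q[q[:,2]>118]; print('plate',c,len(q),np.percentile(q[:,2],99).round(1),len(tp),rect(tp),rect(q))
    for nm,lo,hi in(('stand',(200,180,42),(600,400,60)),('rack',(250,-420,44),(600,-220,57)),('pegbase',(200,-160,11),(545,20,20)),('dryer',(540,-160,50),(800,80,66)),('btn',(540,-160,72),(640,80,95)),('pegtop',(280,-160,62),(550,20,80))):
        m=box(P,lo,hi); q=P[m]
        if len(q)>5: print(nm,len(q),np.median(q[:,2]).round(1),*rect(q))
    m=box(P,(280,-160,60),(550,20,80)).astype(np.uint8);k,L,st,ce=cv2.connectedComponentsWithStats(m)
    for i in range(1,k): print(' peg',st[i,4],ce[i].round(),P[L==i].mean(0).round(1),P[L==i][:,2].max().round(1))
    for c in('red','yellow','blue'):
        m=(mask(im,c)&box(P,(200,180,30),(600,400,75))).astype(np.uint8);k,L,st,ce=cv2.connectedComponentsWithStats(m)
        for i in range(1,k):
            if st[i,4]>3: print(' tab',c,st[i,4],ce[i].round(),P[L==i].mean(0).round(1))
a,b=[cv2.imread(f'pics/{n}0.png') for n in('scene','top')]
cr=lambda im,x,y,w,h:cv2.resize(im[y:y+h,x:x+w],(400,300),interpolation=cv2.INTER_CUBIC)
cv2.imwrite('pics/crops.png',np.vstack([np.hstack([cr(a,260,145,120,90),cr(a,130,135,120,90)]),np.hstack([cr(b,130,165,120,90),cr(b,260,150,160,120)])]))
E
```

```text
== scene
table z -0.8238402259021314
pot [297. 168.] 48.6 [434.5 117.8] [80.3 54.5] -85.7
pot [302. 192.] 48.9 [526.1 131.9] [80.  52.6] -72.0
pot [300. 220.] 48.6 [628.2 125.7] [79.7 51.3] -71.2
plate red 71 130.3 61 (array([ 477.6, -321.5]), array([89.5, 12.8]), 84.9) (array([ 477.6, -320.9]), array([90.6, 12.8]), 84.9)
plate blue 66 129.6 55 (array([ 414.4, -313.3]), array([89.2, 12.4]), 87.4) (array([ 414.7, -313.3]), array([89.2, 12.7]), 87.0)
stand 1596 50.2 [420.9 297.4] [302.7 112. ] 2.1
rack 1049 50.3 [ 435.  -304.5] [306.6 109.2] -8.4
pegbase 748 14.7 [461.9 -93.5] [166.   80.1] 0.3
dryer 1536 59.3 [696.3 -40.5] [238.4 207.7] 89.8
pegtop 41 66.2 [471.1 -93. ] [99.  15.9] 0.6
 peg 21 [232. 161.] [428.3 -92.7  66.4] 72.1
 peg 28 [229. 183.] [512.9 -93.6  65.1] 75.3
 tab red 17 [341. 158.] [391.3 261.1  52.3]
 tab red 13 [364. 158.] [389.6 333.9  51.9]
 tab red 16 [336. 164.] [404.9 243.4  38.2]
 tab red 30 [367. 164.] [406.5 343.3  43.4]
 tab red 13 [342. 165.] [417.1 263.   51.1]
 tab yellow 13 [343. 173.] [452.6 263.8  51.4]
 tab yellow 13 [366. 174.] [450.5 335.   52.2]
 t
[... 1167 characters left out ...]
.] [422.6 -93.   66.4] 72.7
 tab red 11 [169. 230.] [416.4 262.9  52.3]
 tab red 23 [176. 235.] [402.8 243.1  39.9]
 tab red 19 [143. 231.] [413.9 335.   53. ]
 tab red 29 [142. 239.] [392.1 340.3  47.9]
 tab red 16 [169. 239.] [390.  261.   51.2]
 tab yellow 77 [143. 214.] [463.4 338.9  49.8]
 tab yellow 33 [169. 208.] [478.8 264.2  51.6]
 tab yellow 26 [175. 213.] [466.3 246.2  42.8]
 tab yellow 26 [169. 217.] [451.8 263.1  52. ]
 tab blue 6 [169. 187.] [541.  264.8  51.9]
 tab blue 21 [176. 192.] [526.7 246.8  41. ]
 tab blue 6 [143. 188.] [538.  339.2  51.7]
 tab blue 6 [139. 193.] [527.  354.5  37.8]
 tab blue 8 [168. 196.] [514.7 264.8  53.8]
 tab blue 4 [144. 197.] [512.  337.2  52.3]
```

View pics/crops.png

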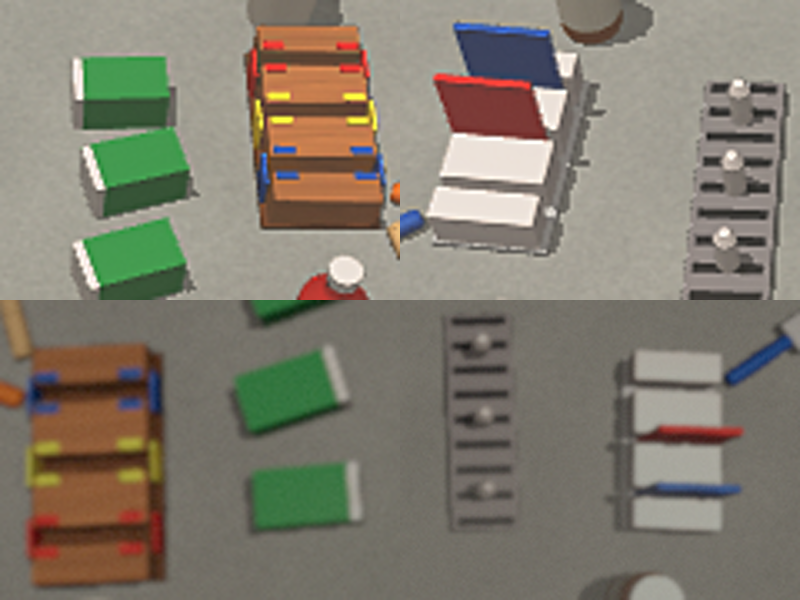

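The crops confirm the three green pots with white bottoms facing right. The red and blue plates are in the rack, and the yellow slot stays empty. The stand tabs run red, yellow, blue away from the robot. I'll move above the plates for a wrist look.

Request:
{"api": "apply_moves", "payload": {"targets": [[85, [120, -400, 40], [0, 0, -36]], [85, [120, -400, 40], [0, 0, -36]], [85, [120, -400, 40], [0, 0, -36]], [85, [120, -400, 40], [0, 0, -36]], [85, [120, -400, 40], [0, 0, -36]], [85, [120, -400, 40], [0, 0, -36]], [85, [120, -400, 40], [0, 0, -36]], [85, [120, -400, 40], [0, 0, -36]], [85, [247, -803, 40], [0, 0, -72.3]], [85, [247, -803, 40], [0, 0, -72.3]], [85, [247, -803, 40], [0, 0, -72.3]], [85, [247, -803, 40], [0, 0, -72.3]], [85, [247, -803, 40], [0, 0, -72.3]], [85, [247, -803, 40], [0, 0, -72.3]], [85, [247, -803, 40], [0, 0, -72.3]], [85, [247, -803, 40], [0, 0, -72.3]], [85, [247, -803, 40], [0, 0, -72.3]], [85, [247, -803, 40], [0, 0, -72.3]], [85, [247, -803, 40], [0, 0, -72.3]]]}}

```text
time_s: 2.0
eef_pos: [444.8, -317.0, 270.4]
ee_rot: [-0.001, 0.734, 0.679, 0.0]
force: [0.3, 1.0, 0.1]
grip_width: 1.002
grip_force: 0.0
```

Run:
```python
from h import *
ci=info('wrist'); s=ctrl.sense(); im,d=capture('wrist'); cv2.imwrite('pics/w1.png',im); np.savez('w1.npz',im=im,d=d,E=ci[2])
print(s['time_s'],s['eef_pos'].round(1),s['ee_rot'].round(4),s['joints'].round(2)); print(ci[0],ci[1],(d>0).mean())
P=cloud('wrist',d,ci)
for c in('red','blue'):
    q=P[mask(im,c)&box(P,(350,-420,60),(600,-200,140))]; t=q[q[:,2]>np.percentile(q[:,2],98)-6] if len(q) else q
    if len(t): print(c,len(q),len(t),np.percentile(q[:,2],98),rect(t))
```

```text
2.0 [ 444.8 -317.   270.4] [-9.000e-04  7.344e-01  6.787e-01  1.000e-04] [-0.83  0.34  1.36  0.    1.44 -0.76]
{'vfov': 65.70646984690485, 'cx': 257.10472349637485, 'cy': 191.1566831707538, 'extrinsics': array([[ 9.96892170e-01, -7.51605535e-02, -2.35985640e-02,
         4.49467042e+02],
       [-7.87432845e-02, -9.59606644e-01, -2.70101062e-01,
        -2.48295247e+02],
       [-2.34439353e-03,  2.71119862e-01, -9.62542739e-01,
         4.13489594e+02],
       [ 0.00000000e+00,  0.00000000e+00,  0.00000000e+00,
         1.00000000e+00]])} 297.3186396354542 0.9862060546875
red 873 580 129.71970846098955 (array([ 472.5, -320. ]), array([88.7,  7.2]), 86.7)
blue 978 619 129.4785332024664 (array([ 412.7, -314.1]), array([88.2,  7.2]), 85.8)
```

View pics/w1.png

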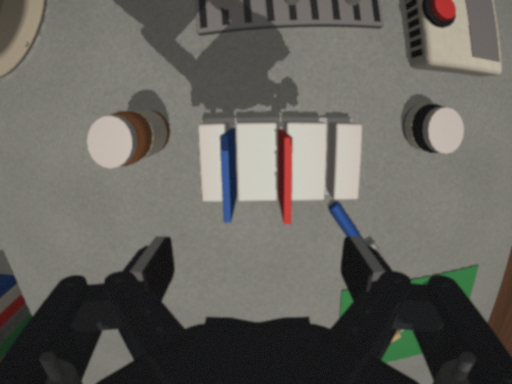

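The wrist view shows blue at (228,175) and red at (286,178), both upright in their slots, and agrees with the other views within 2–3 mm. I'll take blue first.

Request:
{"api": "apply_moves", "payload": {"targets": [[40, [-32, 3, -50], [0, 0, 0.5]], [40, [-32, 3, -50], [0, 0, 0.5]], [40, [-32, 3, -100], [0, 0, 0.5]], [40, [-32, 3, -140], [0, 0, 0.5]], [40, [-32, 3, -170], [0, 0, 0.5]], [40, [-32, 3, -181], [0, 0, 0.5]], [40, [-32, 3, -181], [0, 0, 0.5]], [0, [-32, 3, -181], [0, 0, 0.5]], [0, [-32, 3, -181], [0, 0, 0.5]], [0, [-32, 3, -181], [0, 0, 0.5]], [0, [-32, 3, -181], [0, 0, 0.5]], [0, [-32, 3, -181], [0, 0, 0.5]], [0, [-32, 3, -181], [0, 0, 0.5]]], "squeeze": 50}}

```text
time_s: 3.35
eef_pos: [413.7, -314.5, 92.0]
ee_rot: [0.002, 0.731, 0.682, -0.0]
force: [-0.6, 0.5, 8.4]
grip_width: 0.088
grip_force: 49.7
```

Request:
{"api": "apply_moves", "payload": {"targets": [[0, [0, 0, 15], [0, 0, 0]], [0, [0, 0, 35], [0, 0, 0]], [0, [0, 0, 60], [0, 0, 0]], [0, [0, 0, 90], [0, 0, 0]], [0, [0, 0, 130], [0, 0, 0]], [0, [0, 0, 130], [0, 0, 0]], [0, [20, 100, 130], [0, 0, 1]], [0, [20, 100, 130], [0, 0, 1]], [0, [60, 300, 130], [0, 0, 2.7]], [0, [60, 300, 130], [0, 0, 2.7]], [0, [60, 300, 130], [0, 0, 2.7]], [0, [60, 300, 130], [0, 0, 2.7]], [0, [114, 570, 130], [0, 0, 5.7]], [0, [114, 570, 130], [0, 0, 5.7]], [0, [114, 570, 130], [0, 0, 5.7]], [0, [114, 570, 130], [0, 0, 5.7]], [0, [114, 570, 130], [0, 0, 5.7]], [0, [114, 570, 130], [0, 0, 5.7]], [0, [114, 612, 130], [0, 0, 5.7]], [0, [114, 612, 130], [0, 0, 5.7]]]}}

```text
time_s: 5.35
eef_pos: [526.1, 302.2, 219.4]
ee_rot: [-0.001, 0.695, 0.719, 0.0]
force: [0.1, -0.5, -0.8]
grip_width: 0.083
grip_force: 48.9
```

```bash
cat > look.py <<'E'
from h import *; import sys
ci=info('wrist'); s=ctrl.sense(); im,d=capture('wrist'); n=sys.argv[1]; cv2.imwrite(f'pics/{n}.png',im); np.savez(f'{n}.npz',im=im,d=d,E=ci[2])
print(s['time_s'],s['eef_pos'].round(1),s['ee_rot'].round(4),s['joints'].round(2),s['grip_width'],s['force'].round(1))
P=cloud('wrist',d,ci)
E
cat > w.py <<'E'
exec(open('look.py').read())
for c in('red','yellow','blue'):
    m=(mask(im,c)&box(P,(350,220,30),(600,380,65))).astype(np.uint8);k,L,st,ce=cv2.connectedComponentsWithStats(m)
    for i in range(1,k):
        if st[i,4]>8: print(' tab',c,st[i,4],ce[i].round(),P[L==i].mean(0).round(1))
for c in('red','blue'):
    q=P[mask(im,c)&box(P,(350,200,72),(600,380,400))]
    if len(q): print('plate',c,len(q),np.percentile(q,[1,50,99],axis=0).round(1).tolist(),rect(q))
E
python3 w.py w2
```

```text
5.35 [526.1 302.2 219.4] [-6.000e-04  6.948e-01  7.192e-01  1.000e-04] [0.33 0.5  1.25 0.   1.39 0.29] 0.08288833371026363 [ 0.1 -0.5 -0.8]
 tab red 87 [148. 127.] [401.  351.7  44.1]
 tab red 118 [155. 144.] [413.2 333.8  53.8]
 tab red 112 [132. 144.] [385.5 333.2  53.7]
 tab red 97 [138. 206.] [387.7 260.8  53.9]
 tab red 192 [156. 211.] [407.8 254.   47.7]
 tab yellow 95 [201. 125.] [462.  353.3  44.1]
 tab yellow 102 [185. 143.] [447.4 334.7  53.8]
 tab yellow 85 [211. 140.] [475.2 338.   53.9]
 tab yellow 74 [202. 216.] [461.7 247.6  40. ]
 tab blue 86 [257. 124.] [522.5 355.5  44.4]
 tab blue 95 [243. 142.] [509.2 336.3  53.7]
 tab blue 87 [270. 142.] [536.7 337.2  53.6]
 tab blue 79 [244. 208.] [511.9 264.4  54. ]
 tab blue 60 [270. 208.] [539.5 265.4  53.9]
plate red 13 [[522.8, 371.2, 362.5], [522.8, 371.2, 362.5], [522.8, 371.2, 362.5]] (array([522.8, 371.2]), array([0., 0.]), 0.0)
plate blue 3104 [[520.4, 280.1, 168.6], [524.3, 322.8, 255.7], [528.8, 347.3, 294.9]] (array([523.8, 324.8]), array([92.6,  9. ]), -86.5)
```

View pics/w2.png

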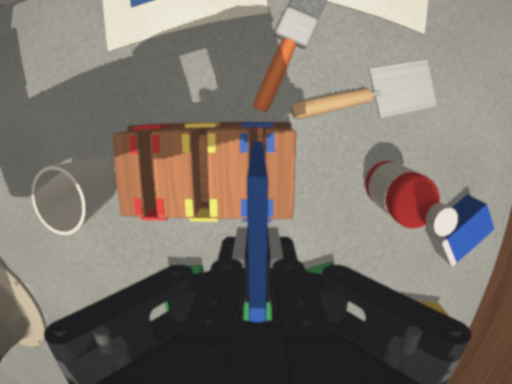

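The wrist view shows the plate above the blue slot. The blue tabs at (243,142), (270,142), (244,208) and (270,208) straddle it, so I'll lower it there.

Request:
{"api": "apply_moves", "payload": {"targets": [[0, [0.5, -1.5, -40], [0, 0, 0]], [0, [0.5, -1.5, -75], [0, 0, 0]], [0, [0.5, -1.5, -95], [0, 0, 0]], [0, [0.5, -1.5, -110], [0, 0, 0]], [0, [0.5, -1.5, -118], [0, 0, 0]], [0, [0.5, -1.5, -124], [0, 0, 0]], [0, [0.5, -1.5, -127], [0, 0, 0]], [0, [0.5, -1.5, -127], [0, 0, 0]]]}}

```text
time_s: 6.2
eef_pos: [527.7, 296.6, 93.5]
ee_rot: [0.0, 0.696, 0.718, 0.0]
force: [0.9, 0.2, -0.5]
grip_width: 0.086
grip_force: 48.9
```

Request:
{"api": "apply_moves", "payload": {"targets": [[0, [0, 2, 0], [0, 0, 0]], [0, [-0.5, 4, -1], [0, 0, 0]], [0, [-0.5, 4, -2], [0, 0, 0]], [0, [-0.5, 4, -3], [0, 0, 0]], [0, [-0.5, 4, -3], [0, 0, 0]]]}}

```text
time_s: 6.7
eef_pos: [527.5, 301.4, 92.1]
ee_rot: [0.0, 0.696, 0.718, 0.001]
force: [-2.3, 1.9, 10.0]
grip_width: 0.085
grip_force: 50.7
```

Request:
{"api": "apply_moves", "payload": {"targets": [[30, [0, 0, 0], [0, 0, 0]], [40, [0, 0, 0], [0, 0, 0]], [40, [0, 0, 0], [0, 0, 0]], [40, [0, 0, 40], [0, 0, 0]], [40, [0, 0, 80], [0, 0, 0]], [40, [0, 0, 130], [0, 0, 0]], [40, [0, 0, 130], [0, 0, 0]], [40, [-10, -200, 130], [0, 0, -2]], [40, [-10, -200, 130], [0, 0, -2]], [40, [-10, -200, 130], [0, 0, -2]], [40, [-10, -200, 130], [0, 0, -2]], [40, [-50, -620, 130], [0, 0, -6]], [40, [-50, -620, 130], [0, 0, -6]], [40, [-50, -620, 130], [0, 0, -6]], [40, [-50, -620, 130], [0, 0, -6]], [40, [-50, -620, 130], [0, 0, -6]], [40, [-50, -620, 130], [0, 0, -6]], [40, [-50, -620, 130], [0, 0, -6]], [40, [-50, -620, 130], [0, 0, -6]], [40, [-50, -620, 130], [0, 0, -6]]]}}

```text
time_s: 8.7
eef_pos: [475.9, -323.0, 219.4]
ee_rot: [-0.0, 0.734, 0.679, -0.0]
force: [0.1, 0.7, -0.6]
grip_width: 0.466
grip_force: 0.0
```

Run:
```python
import sys; sys.argv=['','w3']
exec(open('look.py').read())
q=P[mask(im,'red')&box(P,(350,-420,60),(600,-200,140))]; t=q[q[:,2]>np.percentile(q[:,2],98)-6]; print(np.percentile(q[:,2],98),rect(t))
im,d=capture('top'); Q=cloud('top',d)
q=Q[mask(im,'blue')&box(Q,(350,220,80),(600,380,200))]; print('blue filed',np.percentile(q[:,2],98).round(1),rect(q))
```

```text
8.7 [ 475.9 -323.   219.4] [-2.000e-04  7.340e-01  6.791e-01 -3.000e-04] [-0.8   0.43  1.36 -0.    1.35 -0.72] 0.4656809555734423 [ 0.1  0.7 -0.6]
129.8346461463365 (array([ 473.4, -320.5]), array([89.3,  5.8]), 85.7)
blue filed 130.4 (array([527.1, 299.4]), array([86.7,  7.1]), -88.3)
```

Request:
{"api": "apply_moves", "payload": {"targets": [[40, [-1.5, 1, -40], [0, 0, 0.3]], [40, [-1.5, 1, -80], [0, 0, 0.3]], [40, [-1.5, 1, -110], [0, 0, 0.3]], [40, [-1.5, 1, -127], [0, 0, 0.3]], [40, [-1.5, 1, -127], [0, 0, 0.3]], [0, [-1.5, 1, -127], [0, 0, 0.3]], [0, [-1.5, 1, -127], [0, 0, 0.3]], [0, [-1.5, 1, -127], [0, 0, 0.3]], [0, [-1.5, 1, -127], [0, 0, 0.3]], [0, [-1.5, 1, -127], [0, 0, 0.3]]]}}

```text
time_s: 9.8
eef_pos: [476.1, -318.6, 94.7]
ee_rot: [0.001, 0.731, 0.682, 0.0]
force: [-0.7, 0.8, 5.6]
grip_width: 0.087
grip_force: 50.0
```

Request:
{"api": "apply_moves", "payload": {"targets": [[0, [0, 0, 15], [0, 0, 0]], [0, [0, 0, 35], [0, 0, 0]], [0, [0, 0, 60], [0, 0, 0]], [0, [0, 0, 90], [0, 0, 0]], [0, [0, 0, 130], [0, 0, 0]], [0, [0, 0, 130], [0, 0, 0]], [0, [-20, 150, 130], [0, 0, 1]], [0, [-20, 150, 130], [0, 0, 1]], [0, [-20, 150, 130], [0, 0, 1]], [0, [-60, 450, 130], [0, 0, 3.7]], [0, [-60, 450, 130], [0, 0, 3.7]], [0, [-60, 450, 130], [0, 0, 3.7]], [0, [-60, 450, 130], [0, 0, 3.7]], [0, [-60, 450, 130], [0, 0, 3.7]], [0, [-60, 450, 130], [0, 0, 3.7]], [0, [-73, 616, 130], [0, 0, 5.7]], [0, [-73, 616, 130], [0, 0, 5.7]], [0, [-73, 616, 130], [0, 0, 5.7]], [0, [-73, 616, 130], [0, 0, 5.7]], [0, [-73, 616, 130], [0, 0, 5.7]]]}}

```text
time_s: 11.8
eef_pos: [401.6, 299.9, 222.5]
ee_rot: [-0.0, 0.695, 0.719, -0.0]
force: [-0.2, -0.3, -1.3]
grip_width: 0.087
grip_force: 49.2
```

Request:
{"api": "apply_moves", "payload": {"targets": [[0, [0, 0, 0], [0, 0, 0]], [0, [0, 0, 0], [0, 0, 0]]]}}

```text
time_s: 12.0
eef_pos: [402.7, 296.8, 223.1]
ee_rot: [0.0, 0.697, 0.717, -0.0]
force: [1.1, -0.6, -1.1]
grip_width: 0.086
grip_force: 49.2
```

```bash
python3 w.py w4
```

```text
12.0 [402.7 296.8 223.1] [ 0.000e+00  6.967e-01  7.174e-01 -2.000e-04] [ 0.4   0.27  1.58 -0.    1.29  0.37] 0.08594015372444808 [ 1.1 -0.6 -1.1]
 tab red 120 [256. 122.] [398.5 351.4  44.2]
 tab red 124 [243. 139.] [385.4 333.5  53.7]
 tab red 123 [269. 139.] [412.8 334.3  53.6]
 tab red 140 [244. 205.] [387.6 260.3  53.1]
 tab red 70 [270. 204.] [416.2 262.8  53.9]
 tab yellow 21 [321. 125.] [469.  352.2  43.9]
 tab yellow 71 [309. 213.] [464.6 247.9  38.9]
 tab blue 101 [364. 125.] [520.9 355.5  42.3]
 tab blue 854 [362. 174.] [519.9 300.1  51.6]
plate red 3023 [[397.0, 272.7, 160.2], [401.0, 317.2, 256.7], [405.2, 339.2, 298.4]] (array([401.2, 318.1]), array([95.8,  8.1]), -88.0)
plate blue 2608 [[520.4, 260.0, 72.8], [522.4, 305.1, 111.8], [528.7, 345.3, 129.5]] (array([485.8, 336.4]), array([168.6,  68.6]), -41.0)
```

Request:
{"api": "apply_moves", "payload": {"targets": [[0, [0, 1.5, -40], [0, 0, 0]], [0, [0, 1.5, -75], [0, 0, 0]], [0, [0, 1.5, -95], [0, 0, 0]], [0, [0, 1.5, -110], [0, 0, 0]], [0, [0, 1.5, -118], [0, 0, 0]], [0, [0, 1.5, -124], [0, 0, 0]], [0, [0, 1.5, -128], [0, 0, 0]], [0, [0, 1.5, -131], [0, 0, 0]], [0, [0, 1.5, -131], [0, 0, 0]], [0, [0, 1.5, -131], [0, 0, 0]]]}}

```text
time_s: 13.05
eef_pos: [403.4, 299.3, 94.7]
ee_rot: [0.001, 0.696, 0.718, 0.001]
force: [-4.7, -3.6, 17.5]
grip_width: 0.086
grip_force: 51.9
```

Request:
{"api": "apply_moves", "payload": {"targets": [[30, [0, 0, 0], [0, 0, 0]], [40, [0, 0, 0], [0, 0, 0]], [40, [0, 0, 0], [0, 0, 0]], [40, [0, 0, 40], [0, 0, 0]], [40, [0, 0, 80], [0, 0, 0]], [40, [0, 0, 120], [0, 0, 0]], [60, [50, -80, 190], [0, 0, 8]], [80, [50, -80, 190], [0, 0, 8]], [80, [50, -80, 190], [0, 0, 8]], [80, [117, -200, 190], [0, 0, 16]], [80, [117, -200, 190], [0, 0, 16]], [80, [117, -200, 190], [0, 0, 16]], [80, [117, -200, 190], [0, 0, 16]], [80, [117, -200, 190], [0, 0, 16]]]}}

```text
time_s: 14.45
eef_pos: [519.5, 99.0, 281.5]
ee_rot: [-0.001, 0.59, 0.807, -0.0]
force: [-0.6, -0.2, 0.2]
grip_width: 0.938
grip_force: 0.0
```

```bash
cat > pots.py <<'E'
import sys; sys.argv=sys.argv if len(sys.argv)>1 else ['','wx']
exec(open('look.py').read())
def potsof(n,im,P):
    m=mask(im,'green')&box(P,(300,-20,15),(720,225,90))
    k,L,st,ce=cv2.connectedComponentsWithStats(m.astype(np.uint8))
    for i in range(1,k):
        if st[i,4]<100: continue
        q=P[L==i]; zt=np.percentile(q[:,2],95); q=q[abs(q[:,2]-zt)<5]; 
        c,s,a=rect(q); a=a if a>0 else a+180
        # include white bottom: origin = mouth end - 90 along axis
        u=np.array([np.cos(np.radians(a)),np.sin(np.radians(a))]); t=(q[:,:2]-c)@u; mouth=c+u*np.percentile(t,99)
        print(n,ce[i].round(),'ztop',zt.round(1),'c',c,s,'axis',a,'mid',(mouth-45*u).round(1))
potsof('wrist',im,P)
for n in('top','scene'):
    im,d=capture(n); P=cloud(n,d); cv2.imwrite(f'pics/{n}_{sys.argv[1]}.png',im); potsof(n,im,P)
    q=P[mask(im,'red')&box(P,(350,220,80),(600,380,200))]
    if len(q): print('red filed',np.percentile(q[:,2],98).round(1),rect(q))
E
python3 pots.py w5
```

```text
14.45 [519.5  99.  281.5] [-7.000e-04  5.903e-01  8.072e-01 -3.000e-04] [-0.03  0.29  1.4   0.    1.46 -0.34] 0.938059956457249 [-0.6 -0.2  0.2]
wrist [198. 130.] ztop 51.7 c [431.6 117.8] [78.1 49. ] axis 93.1 mid [432.  110.9]
wrist [268. 140.] ztop 51.6 c [522.5 131.2] [76.  46.4] axis 107.4 mid [524.7 124.2]
wrist [337. 168.] ztop 51.5 c [622.9 125.8] [79.3 49.3] axis 110.1 mid [625.2 119.6]
red filed 131.1 (array([403.9, 300.3]), array([74.8,  8.4]), -88.6)
scene [297. 168.] ztop 52.1 c [436.5 117.8] [78.1 53.4] axis 91.2 mid [436.6 110.8]
scene [301. 192.] ztop 52.6 c [527.2 131.1] [78.8 49. ] axis 106.6 mid [529.1 124.6]
scene [300. 220.] ztop 52.7 c [629.3 125.5] [79.3 50.7] axis 108.2 mid [631.3 119.6]
red filed 129.8 (array([407.8, 296.6]), array([88.5, 13.3]), -89.4)
```

View pics/w5.png

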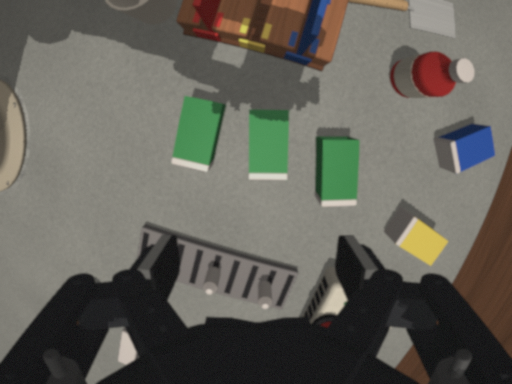

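The wrist view shows green pots A (198,130), B (268,140) and C (337,168). They are the only ones the job means; blue at (468,147) and yellow at (422,241) don't belong. Both plates are home. I'll grip each pot near its white end with a 30° lean.

```bash
cat > plan.py <<'E'
from h import *; from scipy.spatial.transform import Rotation as R
def cur():
    s=ctrl.sense(); q=s['ee_rot']; return np.array(s['eef_pos']),R.from_quat([q[1],q[2],q[3],q[0]])
def base(yaw): # tool down, tool y at yaw from world x
    c,s=np.cos(np.radians(yaw)),np.sin(np.radians(yaw)); y=np.array([c,s,0]); z=np.array([0,0,-1.]); return R.from_matrix(np.c_[np.cross(y,z),y,z])
def tilt(Rt,yaw,th): return R.from_rotvec(np.radians(th)*np.array([np.cos(np.radians(yaw)),np.sin(np.radians(yaw)),0]))*Rt
def go(name,p,Rt,p0,R0): print(name,'shift',(np.array(p)-p0).round(1).tolist(),'turn',np.degrees((Rt*R0.inv()).as_rotvec()).round(1).tolist(),'| tcp',np.round(p,1).tolist())
def grasp(mid,a,th=30,back=100,s=27):
    p0,R0=cur(); yaw=a-90; Rt=tilt(base(yaw),yaw,th); d=Rt.as_matrix()[:,2]; u=np.array([np.cos(np.radians(a)),np.sin(np.radians(a)),0])
    G=np.array([mid[0],mid[1],25.])-s*u; T=G+19*d
    go('pre',T-back*d,Rt,p0,R0); go('grasp',T,Rt,p0,R0)
def peg(px,py,a,th=30,zg=88):  # from actual current pose, a=pot axis yaw at grasp
    p0,R0=cur(); Rt=tilt(base(0),0,th-90); d=Rt.as_matrix()[:,2]; T=np.array([px,py,zg])+19*d
    go('mid',T+[0,0,120],tilt(base((a-90)/2),(a-90)/2,th-45),p0,R0); go('above',T+[0,0,75],Rt,p0,R0); go('seat',T,Rt,p0,R0)
E
python3 -c "
from plan import *
grasp((433.5,110.9),93)"
```

```text
pre shift [-82.0, -56.8, -187.1] turn [29.6, 5.4, -14.5] | tcp [437.0, 43.5, 95.1]
grasp shift [-84.7, -6.9, -273.7] turn [29.6, 5.4, -14.5] | tcp [434.4, 93.4, 8.5]
```

Request:
{"api": "apply_moves", "payload": {"targets": [[70, [-82, -57, -120], [29.6, 5.4, -14.5]], [70, [-82, -57, -120], [29.6, 5.4, -14.5]], [70, [-82, -57, -120], [29.6, 5.4, -14.5]], [70, [-82, -57, -120], [29.6, 5.4, -14.5]], [70, [-82, -57, -187], [29.6, 5.4, -14.5]], [70, [-82, -57, -187], [29.6, 5.4, -14.5]], [70, [-82, -57, -187], [29.6, 5.4, -14.5]], [70, [-83, -40, -217], [29.6, 5.4, -14.5]], [70, [-84, -22, -247], [29.6, 5.4, -14.5]], [70, [-84.5, -11, -266], [29.6, 5.4, -14.5]], [70, [-85, -7, -273], [29.6, 5.4, -14.5]], [70, [-85, -7, -273], [29.6, 5.4, -14.5]], [70, [-85, -7, -273], [29.6, 5.4, -14.5]]]}}

```text
time_s: 15.9
eef_pos: [435.5, 91.9, 10.5]
ee_rot: [-0.187, 0.665, 0.7, 0.179]
force: [-0.4, -0.7, 0.9]
grip_width: 0.822
grip_force: 0.0
```

```bash
python3 pots.py w6; python3 -c "
from plan import *
grasp((433.5,110.9),93)"
```

```text
15.9 [435.5  91.9  10.5] [-0.1867  0.6652  0.7005  0.1788] [-0.35  0.54  1.97  0.61  0.94 -0.84] 0.8218964615671909 [-0.4 -0.7  0.9]
wrist [423. 172.] ztop 51.1 c [522.6 130.6] [80.5 52.2] axis 107.5 mid [524.5 124.7]
wrist [253. 186.] ztop 51.3 c [431.  117.4] [80.6 49.2] axis 94.0 mid [431.4 111. ]
wrist [502. 176.] ztop 39.7 c [591.1 144.6] [18.8  4.3] axis 106.2 mid [601.1 110.3]
top [217. 159.] ztop 53.6 c [624.7 125.5] [75.9 47.6] axis 108.1 mid [627.2 118. ]
top [215. 193.] ztop 53.3 c [522.7 131.5] [76.4 48.1] axis 106.6 mid [524.8 124.5]
top [218. 223.] ztop 53.3 c [431.7 118.1] [75.4 47.9] axis 94.8 mid [432.4 110.3]
red filed 131.0 (array([404.2, 294.5]), array([85.2,  8.3]), -88.6)
scene [297. 168.] ztop 52.7 c [436.8 118.5] [79.2 53.6] axis 92.6 mid [437.1 111.6]
scene [301. 192.] ztop 52.8 c [526.9 131.6] [78.8 51.8] axis 107.2 mid [528.8 125.6]
scene [300. 220.] ztop 52.8 c [629.6 125.5] [80.6 50.1] axis 110.5 mid [631.6 120.2]
red filed 128.7 (array([407.7, 297.2]), array([91., 14.]), -88.1)
pre shift [1.8, -48.2, 85.0] turn [0.0, 0.1, 0.1] | tcp [437.0, 43.5, 95.1]
grasp shift [-0.8, 1.7, -1.6] turn [0.0, 0.1, 0.1] | tcp [434.4, 93.4, 8.5]
```

View pics/w6.png

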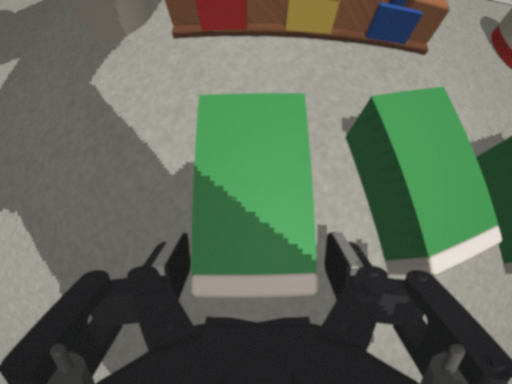

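The fingers straddle pot A evenly, at about (180,250) and (333,250). I'll close and lift.

Request:
{"api": "apply_moves", "payload": {"targets": [[30, [-0.5, 1, -1], [0, 0, 0]], [30, [-0.5, 1, -1], [0, 0, 0]], [30, [-0.5, 1, -1], [0, 0, 0]], [30, [-0.5, 1, -1], [0, 0, 0]], [30, [-0.5, 1, -1], [0, 0, 0]], [30, [-0.5, 1, 20], [0, 0, 0]], [30, [-0.5, 1, 50], [0, 0, 0]], [30, [-0.5, 1, 90], [0, 0, 0]], [30, [-0.5, 1, 130], [0, 0, 0]], [30, [-0.5, 1, 180], [0, 0, 0]], [30, [-0.5, 1, 180], [0, 0, 0]], [30, [-0.5, 1, 180], [0, 0, 0]]], "squeeze": 35}}

```text
time_s: 17.25
eef_pos: [434.1, 93.1, 189.7]
ee_rot: [-0.187, 0.665, 0.7, 0.179]
force: [-0.4, 0.2, -1.2]
grip_width: 0.581
grip_force: 36.5
```

```bash
python3 -c "
from plan import *
peg(425.5,-93,93.5)"
```

```text
mid shift [-8.6, -202.6, 8.8] turn [-44.9, -1.8, -1.1] | tcp [425.5, -109.5, 198.5]
above shift [-8.6, -202.6, -36.2] turn [-89.9, -2.2, -2.3] | tcp [425.5, -109.5, 153.5]
seat shift [-8.6, -202.6, -111.2] turn [-89.9, -2.2, -2.3] | tcp [425.5, -109.5, 78.5]
```

Request:
{"api": "apply_moves", "payload": {"targets": [[30, [-3, -60, 30], [-44.9, -1.8, -1.1]], [30, [-3, -60, 30], [-44.9, -1.8, -1.1]], [30, [-3, -60, 30], [-44.9, -1.8, -1.1]], [30, [-3, -60, 30], [-44.9, -1.8, -1.1]], [30, [-3, -60, 30], [-44.9, -1.8, -1.1]], [30, [-3, -60, 30], [-44.9, -1.8, -1.1]], [30, [-9, -203, 30], [-89.9, -2.2, -2.3]], [30, [-9, -203, 30], [-89.9, -2.2, -2.3]], [30, [-9, -203, 30], [-89.9, -2.2, -2.3]], [30, [-9, -203, 30], [-89.9, -2.2, -2.3]], [30, [-9, -203, 30], [-89.9, -2.2, -2.3]], [30, [-9, -203, 30], [-89.9, -2.2, -2.3]], [30, [-9, -203, 30], [-89.9, -2.2, -2.3]], [30, [-9, -203, 30], [-89.9, -2.2, -2.3]], [30, [-9, -203, 30], [-89.9, -2.2, -2.3]]]}}

```text
time_s: 18.75
eef_pos: [425.0, -110.0, 219.3]
ee_rot: [0.352, 0.613, 0.612, -0.353]
force: [0.3, -0.0, -0.6]
grip_width: 0.582
grip_force: 36.8
```

```bash
python3 pots.py w7|grep -v filed
python3 - <<'E'
from plan import *
peg(425.5,-93,93.5)
for n in('scene','top'):
    im=cv2.imread(f'pics/{n}_w7.png')
    c=cv2.resize(im[90:270,120:360] if n=='scene' else im[90:270,190:430],(480,360),interpolation=cv2.INTER_CUBIC)[:, :390]
    out=c if n=='scene' else np.hstack([out,c])
    im,d=capture(n);P=cloud(n,d)
    q=P[mask(im,'green')&box(P,(350,-200,60),(520,0,330))]; print(n,len(q),np.percentile(q,[2,50,98],axis=0).round(0).tolist())
cv2.imwrite('pics/air.png',out)
E
```

```text
18.75 [ 425.  -110.   219.3] [ 0.3522  0.6133  0.6124 -0.3532] [-0.01  0.31  1.92 -1.14  1.25  0.58] 0.5821132336924827 [ 0.3 -0.  -0.6]
top [217. 159.] ztop 53.3 c [624.8 125.4] [75.7 48.5] axis 109.9 mid [627.6 117.6]
scene [302. 192.] ztop 52.0 c [526.8 131.7] [78.2 51.1] axis 107.1 mid [528.7 125.4]
scene [300. 220.] ztop 52.6 c [629.6 126.2] [79.  51.3] axis 109.9 mid [631.9 119.8]
mid shift [0.5, 0.6, -21.1] turn [44.9, 0.7, 1.8] | tcp [425.5, -109.5, 198.5]
above shift [0.5, 0.6, -66.1] turn [-0.1, 0.0, 0.1] | tcp [425.5, -109.5, 153.5]
seat shift [0.5, 0.6, -141.1] turn [-0.1, 0.0, 0.1] | tcp [425.5, -109.5, 78.5]
scene 1 [[450.0, -117.0, 169.0], [450.0, -117.0, 169.0], [450.0, -117.0, 169.0]]Traceback (most recent call last):
  File "<stdin>", line 8, in <module>
    return _quantile_unchecked(
        a, q, axis, out, overwrite_input, method, keepdims, weights)
    return _ureduce(a,
                    func=_quantile_ureduce_func,
    ...<5 lines>...
                    overwrite_input=overwrite_input,
                    method=method)
    r = func(a, **kwargs)
    result = _quantile(arr,
                       quantiles=q,
    ...<2 lines>...
                       out=out,
                       weights=wgt)
    slices_having_nans = np.isnan(arr[-1, ...])
                                  ~~~^^^^^^^^^
IndexError: index -1 is out of bounds for axis 0 with size 0
```

j4 is close to its limit at -1.14, so I'll add a −10° yaw for the descent and use more lean for the next pots.

```bash
cat >> plan.py <<'E'
def seat(px,py,yaw,th,zg=88):
    p0,R0=cur(); Rt=tilt(base(yaw),yaw,th-90); d=Rt.as_matrix()[:,2]; T=np.array([px,py,zg])+19*d
    go('seat',T,Rt,p0,R0); h=d*[1,1,0]; print('retreat dir',(-d*100).round(1))
E
python3 - <<'E'
from plan import *
seat(425.5,-93,-10,30)
E
python3 - <<'E'
import cv2,numpy as np
a=cv2.imread('pics/scene_w7.png')[90:270,120:360]; b=cv2.imread('pics/w7.png')
cv2.imwrite('pics/air.png',np.hstack([cv2.resize(a,(400,300),interpolation=cv2.INTER_CUBIC),cv2.resize(b,(400,300))]))
E
```

```text
seat shift [-2.4, 0.8, -141.0] turn [-0.1, 0.0, -9.9] | tcp [422.6, -109.2, 78.5]
retreat dir [15.  85.3 50. ]
```

View pics/air.png

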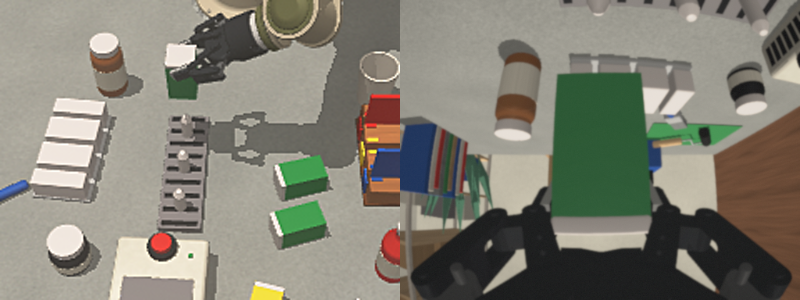

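The pot hangs mouth down, white end up, behind and above peg 1, and the view shows no tilt. I'll lower it.

Request:
{"api": "apply_moves", "payload": {"targets": [[30, [-2.4, 0.8, -30], [-0.1, 0, -9.9]], [30, [-2.4, 0.8, -60], [-0.1, 0, -9.9]], [30, [-2.4, 0.8, -60], [-0.1, 0, -9.9]], [30, [-2.4, 0.8, -85], [-0.1, 0, -9.9]], [30, [-2.4, 0.8, -105], [-0.1, 0, -9.9]], [30, [-2.4, 0.8, -122], [-0.1, 0, -9.9]], [30, [-2.4, 0.8, -132], [-0.1, 0, -9.9]], [30, [-2.4, 0.8, -137], [-0.1, 0, -9.9]], [30, [-2.4, 0.8, -137], [-0.1, 0, -9.9]]]}}

```text
time_s: 19.9
eef_pos: [422.8, -109.0, 82.7]
ee_rot: [0.322, 0.663, 0.557, -0.383]
force: [0.1, 0.2, 0.2]
grip_width: 0.58
grip_force: 36.9
```

```bash
cat > chk.py <<'E'
from h import *
for n in('scene','top'):
    im,d=capture(n);P=cloud(n,d); g=mask(im,'green')
    h=cv2.cvtColor(im,cv2.COLOR_BGR2HSV); w=(h[...,1]<50)&(h[...,2]>150)
    for x in (425,510,595):
        for nm,m,z in(('white',w,88),('green',g,15)):
            q=P[m&box(P,(x-40,-140,z),(x+40,-40,200))]
            if len(q)>5: print(n,x,nm,len(q),np.percentile(q,[2,50,98],axis=0).round(0).tolist(),'table -0.8' )
s=ctrl.sense(); print(s['time_s'],s['eef_pos'].round(1),s['joints'].round(2),s['force'].round(1))
E
python3 chk.py
```

```text
scene 425 white 208 [[401.0, -117.0, 99.0], [429.0, -94.0, 107.0], [456.0, -67.0, 112.0]] table -0.8
top 425 white 297 [[404.0, -117.0, 104.0], [426.0, -93.0, 108.0], [451.0, -71.0, 112.0]] table -0.8
20.0 [ 423.  -109.    83.1] [-0.02  0.63  1.89 -1.13  1.24  0.91] [ 0.4  0.7 -0.5]
```

Request:
{"api": "apply_moves", "payload": {"targets": [[30, [0, 0, -2], [0, 0, 0]], [30, [0, 0, -4], [0, 0, 0]], [30, [0, 0, -5.5], [0, 0, 0]], [30, [0, 0, -5.5], [0, 0, 0]], [30, [0, 0, -5.5], [0, 0, 0]]]}}

```text
time_s: 20.5
eef_pos: [422.6, -109.4, 80.5]
ee_rot: [0.324, 0.663, 0.555, -0.385]
force: [-7.8, 9.0, 28.2]
grip_width: 0.581
grip_force: 35.2
```

Request:
{"api": "apply_moves", "payload": {"targets": [[30, [0, 0, 2.5], [0, 0, 0]], [58, [0, 0, 2.5], [0, 0, 0]], [66, [0, 0, 2.5], [0, 0, 0]], [66, [0, 0, 2.5], [0, 0, 0]], [66, [0, 0, 2.5], [0, 0, 0]], [66, [3, 17, 13], [0, 0, 0]], [66, [6, 34, 23], [0, 0, 0]], [66, [9, 51, 33], [0, 0, 0]], [66, [15, 85, 53], [0, 0, 0]], [66, [21, 119, 100], [0, 0, 0]], [66, [21, 119, 150], [0, 0, 0]], [66, [21, 119, 150], [40, 0, 10]], [66, [21, 119, 150], [40, 0, 10]], [66, [21, 119, 150], [40, 0, 10]], [66, [21, 119, 150], [40, 0, 10]], [66, [21, 119, 150], [40, 0, 10]]]}}

```text
time_s: 22.1
eef_pos: [443.8, 10.0, 227.6]
ee_rot: [0.106, 0.683, 0.71, -0.138]
force: [0.3, 0.4, -0.6]
grip_width: 0.775
grip_force: 0.0
```

```bash
python3 chk.py; python3 pots.py w8|grep -v filed
python3 - <<'E'
from plan import *
grasp((526,124.4),107.3,th=40)
E
```

```text
scene 425 white 204 [[404.0, -116.0, 100.0], [429.0, -91.0, 105.0], [455.0, -67.0, 109.0]] table -0.8
top 425 white 295 [[404.0, -115.0, 101.0], [427.0, -92.0, 106.0], [451.0, -70.0, 111.0]] table -0.8
22.2 [443.8   8.6 227.9] [-0.04  0.2   1.7  -0.37  1.29  0.03] [-0.1  0.1  0.3]
22.2 [443.8   8.6 227.9] [ 0.1073  0.6841  0.7077 -0.1398] [-0.04  0.2   1.7  -0.37  1.29  0.03] 0.7681882596836059 [-0.1  0.1  0.3]
wrist [355.  22.] ztop 51.7 c [526.2 115.8] [49.4 48.3] axis 16.8 mid [505.8 109.7]
wrist [440.  33.] ztop 51.4 c [624.5 122.7] [74.9 50.5] axis 109.4 mid [627.6 113.9]
top [217. 157.] ztop 53.1 c [627.5 126.4] [75.5 42.7] axis 110.5 mid [630.5 118.5]
scene [302. 192.] ztop 52.8 c [527.7 131.2] [78.6 50.8] axis 108.8 mid [530.  124.6]
scene [300. 220.] ztop 52.4 c [628.7 125.9] [79.1 49.7] axis 107.6 mid [630.7 119.7]
pre shift [106.1, 38.8, -139.3] turn [60.1, 7.1, 12.6] | tcp [549.5, 48.9, 87.0]
grasp shift [87.0, 100.2, -215.9] turn [60.1, 7.1, 12.6] | tcp [530.4, 110.3, 10.4]
```

Request:
{"api": "apply_moves", "payload": {"targets": [[70, [106, 40, -80], [60, 7, 12.6]], [70, [106, 40, -80], [60, 7, 12.6]], [70, [106, 40, -80], [60, 7, 12.6]], [70, [106, 40, -80], [60, 7, 12.6]], [70, [106, 40, -80], [60, 7, 12.6]], [70, [106, 40, -80], [60, 7, 12.6]], [70, [106, 40, -80], [60, 7, 12.6]], [70, [106, 40, -139], [60, 7, 12.6]], [70, [106, 40, -139], [60, 7, 12.6]], [70, [106, 40, -139], [60, 7, 12.6]]]}}

```text
time_s: 23.35
eef_pos: [548.6, 51.2, 86.4]
ee_rot: [-0.277, 0.557, 0.756, 0.202]
force: [0.3, -0.0, 0.7]
grip_width: 0.819
grip_force: 0.0
```

```bash
python3 pots.py w9|grep -v filed
python3 - <<'E'
from plan import *
grasp((526,124.6),107.4,th=40)
E
```

```text
23.35 [548.6  51.2  86.4] [-0.2774  0.5572  0.7561  0.2022] [-0.37  0.71  1.45  0.53  1.48 -0.85] 0.818587255348656 [ 0.3 -0.   0.7]
wrist [257. 153.] ztop 51.3 c [522.7 131. ] [80.4 48.3] axis 107.1 mid [524.6 124.7]
wrist [377. 196.] ztop 51.2 c [624.3 125. ] [80.1 50.9] axis 109.4 mid [626.6 118.6]
top [217. 159.] ztop 53.3 c [625.1 125.1] [75.2 47.7] axis 108.8 mid [627.7 117.4]
top [215. 193.] ztop 52.9 c [523.  131.3] [75.5 47.6] axis 107.1 mid [525.4 123.4]
scene [301. 192.] ztop 52.9 c [528.1 131.2] [79.2 51.4] axis 106.8 mid [530. 125.]
scene [300. 220.] ztop 52.8 c [628.9 126. ] [79.2 50.1] axis 108.5 mid [631.1 119.4]
pre shift [-0.6, -1.5, -2.6] turn [0.0, 0.2, 0.1] | tcp [549.6, 49.2, 87.0]
grasp shift [-19.8, 59.9, -79.2] turn [0.0, 0.2, 0.1] | tcp [530.4, 110.5, 10.4]
```

Request:
{"api": "apply_moves", "payload": {"targets": [[70, [-6, 18, -25], [0, 0, 0]], [70, [-13, 40, -52], [0, 0, 0]], [70, [-18, 54, -72], [0, 0, 0]], [70, [-19.8, 60, -79], [0, 0, 0]], [70, [-19.8, 60, -79], [0, 0, 0]], [70, [-19.8, 60, -79], [0, 0, 0]], [30, [-19.8, 60, -79], [0, 0, 0]], [30, [-19.8, 60, -79], [0, 0, 0]], [30, [-19.8, 60, -79], [0, 0, 0]], [30, [-19.8, 60, -79], [0, 0, 0]], [30, [-19.8, 60, -79], [0, 0, 0]], [30, [-19.8, 60, -50], [0, 0, 0]], [30, [-19.8, 60, -10], [0, 0, 0]], [30, [-19.8, 60, 40], [0, 0, 0]], [30, [-19.8, 60, 90], [0, 0, 0]], [30, [-19.8, 60, 110], [0, 0, 0]], [30, [-19.8, 60, 110], [0, 0, 0]], [30, [-19.8, 60, 110], [0, 0, 0]]], "squeeze": 35}}

```text
time_s: 25.3
eef_pos: [529.6, 109.8, 197.1]
ee_rot: [-0.275, 0.557, 0.756, 0.204]
force: [-0.3, -0.6, -0.7]
grip_width: 0.578
grip_force: 36.6
```

```bash
python3 -c "
from plan import *
peg(510,-93,107.4,th=40)"
```

```text
mid shift [-19.6, -217.4, -1.3] turn [-44.0, -10.0, -8.1] | tcp [510.0, -107.6, 195.8]
above shift [-19.6, -217.4, -46.3] turn [-89.3, -13.4, -13.5] | tcp [510.0, -107.6, 150.8]
seat shift [-19.6, -217.4, -121.3] turn [-89.3, -13.4, -13.5] | tcp [510.0, -107.6, 75.8]
```

Request:
{"api": "apply_moves", "payload": {"targets": [[30, [-6, -60, 30], [-44, -10, -8.1]], [30, [-6, -60, 30], [-44, -10, -8.1]], [30, [-6, -60, 30], [-44, -10, -8.1]], [30, [-6, -60, 30], [-44, -10, -8.1]], [30, [-6, -60, 30], [-44, -10, -8.1]], [30, [-6, -60, 30], [-44, -10, -8.1]], [30, [-20, -217, 20], [-89.3, -13.4, -13.5]], [30, [-20, -217, 20], [-89.3, -13.4, -13.5]], [30, [-20, -217, 20], [-89.3, -13.4, -13.5]], [30, [-20, -217, 20], [-89.3, -13.4, -13.5]], [30, [-20, -217, 20], [-89.3, -13.4, -13.5]], [30, [-20, -217, 20], [-89.3, -13.4, -13.5]], [30, [-20, -217, 20], [-89.3, -13.4, -13.5]], [30, [-20, -217, -46], [-89.3, -13.4, -13.5]], [30, [-20, -217, -46], [-89.3, -13.4, -13.5]], [30, [-20, -217, -46], [-89.3, -13.4, -13.5]]]}}

```text
time_s: 26.9
eef_pos: [508.6, -107.2, 149.0]
ee_rot: [0.296, 0.64, 0.642, -0.3]
force: [-0.1, -0.0, -0.2]
grip_width: 0.578
grip_force: 36.9
```

```bash
python3 chk.py; python3 -c "
from plan import *
seat(510,-93,0,40)"
```

```text
scene 425 white 43 [[401.0, -115.0, 102.0], [413.0, -103.0, 105.0], [440.0, -69.0, 108.0]] table -0.8
scene 510 white 226 [[485.0, -115.0, 169.0], [510.0, -94.0, 175.0], [539.0, -68.0, 179.0]] table -0.8
top 425 white 302 [[404.0, -115.0, 101.0], [427.0, -92.0, 106.0], [451.0, -68.0, 110.0]] table -0.8
top 510 white 340 [[486.0, -116.0, 174.0], [511.0, -93.0, 178.0], [533.0, -70.0, 182.0]] table -0.8
27.0 [ 510.1 -107.3  152.3] [-0.06  0.5   1.72 -1.    1.14  0.49] [-0.3 -0.  -0.1]
seat shift [-0.1, -0.2, -76.5] turn [-0.1, -0.1, -0.0] | tcp [510.0, -107.6, 75.8]
retreat dir [-0.  76.6 64.3]
```

Request:
{"api": "apply_moves", "payload": {"targets": [[30, [0, 0, -20], [0, 0, 0]], [30, [0, 0, -40], [0, 0, 0]], [30, [0, 0, -55], [0, 0, 0]], [30, [0, 0, -65], [0, 0, 0]], [30, [0, 0, -70], [0, 0, 0]], [30, [0, 0, -72], [0, 0, 0]], [30, [0, 0, -73], [0, 0, 0]], [30, [0, 0, -73], [0, 0, 0]]]}}

```text
time_s: 27.8
eef_pos: [510.1, -107.0, 79.3]
ee_rot: [0.299, 0.641, 0.641, -0.299]
force: [-0.9, 0.2, -0.2]
grip_width: 0.583
grip_force: 37.0
```

Request:
{"api": "apply_moves", "payload": {"targets": [[30, [0, 0, -1.5], [0, 0, 0]], [30, [0, 0, -3], [0, 0, 0]], [30, [0, 0, -3], [0, 0, 0]]]}}

```text
time_s: 28.1
eef_pos: [510.2, -107.1, 79.0]
ee_rot: [0.3, 0.64, 0.64, -0.3]
force: [-7.8, 7.7, 21.9]
grip_width: 0.583
grip_force: 39.4
```

Contact. I'll release and back off along the tool.

Request:
{"api": "apply_moves", "payload": {"targets": [[30, [0, 0, 2], [0, 0, 0]], [58, [0, 0, 2], [0, 0, 0]], [66, [0, 0, 2], [0, 0, 0]], [66, [0, 0, 2], [0, 0, 0]], [66, [0, 0, 2], [0, 0, 0]], [66, [0, 15, 15], [0, 0, 0]], [66, [0, 31, 28], [0, 0, 0]], [66, [0, 46, 41], [0, 0, 0]], [66, [0, 77, 66], [0, 0, 0]], [66, [20, 107, 110], [0, 0, 0]], [66, [20, 107, 150], [0, 0, 0]], [66, [60, 107, 150], [40, 0, 8]], [66, [60, 107, 150], [40, 0, 8]], [66, [60, 107, 150], [40, 0, 8]], [66, [60, 107, 150], [40, 0, 8]], [66, [60, 107, 150], [40, 0, 8]]]}}

```text
time_s: 29.7
eef_pos: [570.1, -0.4, 226.7]
ee_rot: [0.08, 0.658, 0.747, -0.038]
force: [-0.6, 0.0, -1.3]
grip_width: 0.772
grip_force: 0.0
```

```bash
python3 chk.py; python3 pots.py w10|grep -v filed
python3 - <<'E'
from plan import *
grasp((628,119.3),109,th=40)
E
```

```text
scene 425 white 205 [[404.0, -116.0, 100.0], [429.0, -91.0, 105.0], [452.0, -67.0, 110.0]] table -0.8
scene 510 white 226 [[490.0, -114.0, 101.0], [514.0, -90.0, 105.0], [538.0, -66.0, 109.0]] table -0.8
top 425 white 298 [[404.0, -115.0, 101.0], [426.0, -92.0, 106.0], [451.0, -70.0, 110.0]] table -0.8
top 510 white 315 [[487.0, -115.0, 102.0], [511.0, -92.0, 106.0], [534.0, -68.0, 111.0]] table -0.8
29.8 [570.   -2.  226.5] [-0.14  0.38  1.42 -0.16  1.25 -0.22] [ 0.8 -0.1  0.1]
29.8 [570.   -2.  226.5] [ 0.0812  0.6598  0.746  -0.0399] [-0.14  0.38  1.42 -0.16  1.25 -0.22] 0.7684689870715863 [ 0.8 -0.1  0.1]
wrist [316.  36.] ztop 51.5 c [623.7 125. ] [79.1 49.7] axis 109.3 mid [626.2 117.8]
scene [300. 221.] ztop 53.1 c [630.1 125.6] [80.  50.5] axis 109.4 mid [632.3 119.3]
pre shift [84.1, 44.3, -138.3] turn [48.4, 13.8, 11.9] | tcp [653.7, 44.5, 87.0]
grasp shift [63.2, 105.1, -214.9] turn [48.4, 13.8, 11.9] | tcp [632.8, 105.3, 10.4]
```

Both pots are seated with their tops at 105–106. Pot C is next.

Request:
{"api": "apply_moves", "payload": {"targets": [[70, [84, 45, -70], [48.4, 13.8, 11.9]], [70, [84, 45, -70], [48.4, 13.8, 11.9]], [70, [84, 45, -70], [48.4, 13.8, 11.9]], [70, [84, 45, -70], [48.4, 13.8, 11.9]], [70, [84, 45, -70], [48.4, 13.8, 11.9]], [70, [84, 45, -70], [48.4, 13.8, 11.9]], [70, [84, 45, -138], [48.4, 13.8, 11.9]], [70, [84, 45, -138], [48.4, 13.8, 11.9]], [70, [84, 45, -138], [48.4, 13.8, 11.9]], [70, [84, 45, -138], [48.4, 13.8, 11.9]]]}}

```text
time_s: 30.95
eef_pos: [654.2, 45.9, 89.3]
ee_rot: [-0.278, 0.545, 0.765, 0.2]
force: [-0.4, -0.6, 0.2]
grip_width: 0.825
grip_force: 0.0
```

```bash
python3 pots.py w11|grep -v filed
python3 - <<'E'
from plan import *
grasp((628,119.3),109,th=40)
for n in('scene','top'):
    im,d=capture(n);P=cloud(n,d)
    q=P[mask(im,'red')&box(P,(560,-220,66),(760,20,100))]; print(n,'button',len(q),q.mean(0).round(1),np.percentile(q,[3,97],axis=0).round(1).tolist())
    q=P[box(P,(540,-260,54),(800,80,64))]; print('dryer',rect(q),q.min(0),q.max(0))
    w=cv2.inRange(im,(120,120,120),(255,255,255))>0; q=P[box(P,(570,-130,62),(615,-60,80))]; print('peg3',q.mean(0).round(1),q[:,2].max())
E
```

```text
30.95 [654.2  45.9  89.3] [-0.278   0.5455  0.7651  0.1996] [-0.32  0.92  1.02  0.54  1.65 -0.73] 0.8250838592784111 [-0.4 -0.6  0.2]
wrist [256. 154.] ztop 51.2 c [624.9 124.7] [79.3 48.3] axis 109.4 mid [627.1 118.4]
top [217. 159.] ztop 53.4 c [624.9 125.4] [75.7 47.6] axis 109.8 mid [627.5 118.1]
scene [300. 220.] ztop 52.8 c [629.5 126.1] [79.5 50.4] axis 109.6 mid [631.6 120.1]
pre shift [-0.8, -0.8, -3.0] turn [-0.0, 0.2, 0.1] | tcp [653.7, 44.5, 87.0]
grasp shift [-21.7, 60.0, -79.6] turn [-0.0, 0.2, 0.1] | tcp [632.8, 105.3, 10.4]
scene button 105 [ 706.5 -112.5   82.4] [[690.5, -127.2, 77.6], [720.6, -98.7, 86.3]]
dryer (array([741.8, -94.9]), array([329.7, 116.5]), 89.8) [ 683.36429088 -259.69897787   54.00503632] [799.95870997  69.78320312  63.97799421]<stdin>:7: RuntimeWarning: Mean of empty slice.
  ret = um.true_divide(
Traceback (most recent call last):
ValueError: zero-size array to reduction operation maximum which has no identity
```

Request:
{"api": "apply_moves", "payload": {"targets": [[70, [-6, 18, -25], [0, 0, 0]], [70, [-14, 40, -52], [0, 0, 0]], [70, [-20, 54, -72], [0, 0, 0]], [70, [-21.5, 60, -79], [0, 0, 0]], [70, [-21.5, 60, -79], [0, 0, 0]], [70, [-21.5, 60, -79], [0, 0, 0]], [30, [-21.5, 60, -79], [0, 0, 0]], [30, [-21.5, 60, -79], [0, 0, 0]], [30, [-21.5, 60, -79], [0, 0, 0]], [30, [-21.5, 60, -79], [0, 0, 0]], [30, [-21.5, 60, -79], [0, 0, 0]], [30, [-21.5, 60, -50], [0, 0, 0]], [30, [-21.5, 60, -10], [0, 0, 0]], [30, [-21.5, 60, 40], [0, 0, 0]], [30, [-21.5, 60, 90], [0, 0, 0]], [30, [-21.5, 60, 110], [0, 0, 0]], [30, [-21.5, 60, 110], [0, 0, 0]], [30, [-21.5, 60, 110], [0, 0, 0]]], "squeeze": 35}}

```text
time_s: 32.95
eef_pos: [632.1, 104.9, 196.8]
ee_rot: [-0.279, 0.546, 0.764, 0.2]
force: [0.8, 0.4, -0.9]
grip_width: 0.579
grip_force: 36.5
```

```bash
python3 -c "
from plan import *
peg(594.5,-93,109.5,th=40)
im,d=capture('top');P=cloud('top',d); q=P[box(P,(570,-130,62),(615,-60,80))]; print('peg3',len(q),q.mean(0).round(1))
q=P[mask(im,'red')&box(P,(560,-220,66),(760,20,100))]; print('button',len(q),q.mean(0).round(1))"
```

```text
mid shift [-37.6, -212.4, -1.1] turn [-43.8, -11.2, -8.7] | tcp [594.5, -107.6, 195.8]
above shift [-37.6, -212.4, -46.1] turn [-89.2, -14.8, -14.8] | tcp [594.5, -107.6, 150.8]
seat shift [-37.6, -212.4, -121.1] turn [-89.2, -14.8, -14.8] | tcp [594.5, -107.6, 75.8]
peg3 31 [591.3 -93.7  67.9]
button 0 [nan nan nan]<string>:5: RuntimeWarning: Mean of empty slice.
  ret = um.true_divide(
```

Request:
{"api": "apply_moves", "payload": {"targets": [[30, [-12, -60, 30], [-43.8, -11.2, -8.7]], [30, [-12, -60, 30], [-43.8, -11.2, -8.7]], [30, [-12, -60, 30], [-43.8, -11.2, -8.7]], [30, [-12, -60, 30], [-43.8, -11.2, -8.7]], [30, [-12, -60, 30], [-43.8, -11.2, -8.7]], [30, [-12, -60, 30], [-43.8, -11.2, -8.7]], [30, [-37.5, -212, 20], [-89.2, -14.8, -14.8]], [30, [-37.5, -212, 20], [-89.2, -14.8, -14.8]], [30, [-37.5, -212, 20], [-89.2, -14.8, -14.8]], [30, [-37.5, -212, 20], [-89.2, -14.8, -14.8]], [30, [-37.5, -212, 20], [-89.2, -14.8, -14.8]], [30, [-37.5, -212, 20], [-89.2, -14.8, -14.8]], [30, [-37.5, -212, 20], [-89.2, -14.8, -14.8]], [30, [-37.5, -212, -46], [-89.2, -14.8, -14.8]], [30, [-37.5, -212, -46], [-89.2, -14.8, -14.8]], [30, [-37.5, -212, -46], [-89.2, -14.8, -14.8]]]}}

```text
time_s: 34.6
eef_pos: [593.7, -107.4, 149.2]
ee_rot: [0.296, 0.64, 0.642, -0.3]
force: [-0.2, -0.2, -0.2]
grip_width: 0.583
grip_force: 36.8
```

```bash
python3 chk.py; python3 -c "
from plan import *
seat(594.5,-93,0,40)"
```

```text
scene 425 white 206 [[403.0, -116.0, 100.0], [429.0, -91.0, 105.0], [455.0, -67.0, 110.0]] table -0.8
scene 510 white 61 [[488.0, -115.0, 100.0], [501.0, -102.0, 105.0], [530.0, -69.0, 110.0]] table -0.8
scene 595 white 253 [[570.0, -116.0, 170.0], [595.0, -95.0, 176.0], [623.0, -68.0, 180.0]] table -0.8
top 425 white 304 [[404.0, -115.0, 102.0], [427.0, -93.0, 106.0], [451.0, -70.0, 110.0]] table -0.8
top 510 white 317 [[486.0, -115.0, 102.0], [511.0, -91.0, 106.0], [534.0, -68.0, 111.0]] table -0.8
top 595 white 318 [[573.0, -116.0, 175.0], [596.0, -93.0, 179.0], [618.0, -69.0, 183.0]] table -0.8
34.7 [ 595.3 -107.4  153. ] [-0.05  0.65  1.45 -0.96  1.21  0.39] [-0.4 -0.2 -0.7]
seat shift [-0.8, -0.2, -77.2] turn [-0.0, 0.0, -0.0] | tcp [594.5, -107.6, 75.8]
retreat dir [-0.  76.6 64.3]
```

Request:
{"api": "apply_moves", "payload": {"targets": [[30, [-0.5, 0, -20], [0, 0, 0]], [30, [-0.5, 0, -40], [0, 0, 0]], [30, [-0.5, 0, -55], [0, 0, 0]], [30, [-0.5, 0, -65], [0, 0, 0]], [30, [-0.5, 0, -70], [0, 0, 0]], [30, [-0.5, 0, -73], [0, 0, 0]], [30, [-0.5, 0, -74.5], [0, 0, 0]], [30, [-0.5, 0, -74.5], [0, 0, 0]]]}}

```text
time_s: 35.5
eef_pos: [594.7, -107.1, 78.7]
ee_rot: [0.299, 0.641, 0.641, -0.299]
force: [-1.6, -0.2, 4.1]
grip_width: 0.585
grip_force: 37.1
```

Request:
{"api": "apply_moves", "payload": {"targets": [[30, [0, 0, -1], [0, 0, 0]], [30, [0, 0, -1.5], [0, 0, 0]], [30, [0, 0, 0], [0, 0, 0]], [58, [0, 0, 0.5], [0, 0, 0]], [66, [0, 0, 0.5], [0, 0, 0]], [66, [0, 0, 0.5], [0, 0, 0]], [66, [0, 0, 0.5], [0, 0, 0]], [66, [0, 15, 13], [0, 0, 0]], [66, [0, 31, 26], [0, 0, 0]], [66, [0, 46, 39], [0, 0, 0]], [66, [0, 77, 64], [0, 0, 0]], [66, [0, 107, 110], [0, 0, 0]], [40, [0, 107, 160], [0, 0, 0]], [0, [30, 67, 160], [50, 0, 0]], [0, [30, 67, 160], [50, 0, 0]], [0, [30, 67, 160], [50, 0, 0]], [0, [30, 67, 160], [50, 0, 0]], [0, [30, 67, 160], [50, 0, 0]], [0, [30, 67, 160], [50, 0, 0]], [0, [30, 67, 160], [50, 0, 0]]]}}

```text
time_s: 37.5
eef_pos: [624.3, -42.6, 237.3]
ee_rot: [-0.0, 0.708, 0.706, 0.001]
force: [0.3, 0.2, 0.0]
grip_width: 0.002
grip_force: 0.0
```

```bash
python3 chk.py
python3 - <<'E'
from h import *
r={}
for n in('scene','top','wrist'):
    ci=info(n); im,d=capture(n);P=cloud(n,d,ci); cv2.imwrite(f'pics/{n}_f.png',im)
    h=cv2.cvtColor(im,cv2.COLOR_BGR2HSV); m=(cv2.inRange(h,(0,110,60),(9,255,255))|cv2.inRange(h,(170,110,60),(180,255,255)))>0
    q=P[m&box(P,(560,-220,66),(780,20,100))]
    if len(q): t=q[q[:,2]>np.percentile(q[:,2],60)-3]; print(n,'button',len(q),q.mean(0).round(1),'top',t.mean(0).round(1),np.percentile(t,[3,97],axis=0).round(1).tolist())
    for c in('red','blue'):
        q=P[mask(im,c)&box(P,(350,220,80),(600,380,200))]
        if len(q) and n!='wrist': print(n,c,'filed',np.percentile(q[:,2],98).round(1),rect(q))
s=ctrl.sense(); print(s['eef_pos'],s['ee_rot'].round(3))
E
```

```text
scene 425 white 19 [[431.0, -119.0, 100.0], [445.0, -113.0, 105.0], [451.0, -101.0, 109.0]] table -0.8
scene 510 white 165 [[490.0, -114.0, 101.0], [515.0, -96.0, 105.0], [538.0, -75.0, 109.0]] table -0.8
scene 595 white 248 [[573.0, -115.0, 101.0], [598.0, -91.0, 105.0], [622.0, -67.0, 110.0]] table -0.8
top 425 white 296 [[405.0, -115.0, 101.0], [427.0, -93.0, 106.0], [451.0, -70.0, 110.0]] table -0.8
top 510 white 256 [[487.0, -115.0, 101.0], [509.0, -95.0, 106.0], [534.0, -73.0, 110.0]] table -0.8
top 595 white 52 [[571.0, -115.0, 101.0], [588.0, -112.0, 106.0], [611.0, -103.0, 110.0]] table -0.8
top 595 green 25 [[569.0, -111.0, 29.0], [570.0, -103.0, 53.0], [571.0, -92.0, 72.0]] table -0.8
37.6 [624.2 -40.4 237. ] [-0.25  0.54  1.15 -0.    1.45 -0.25] [ 0.5  1.3 -1.1]
scene button 130 [ 707.5 -112.5   81.4] top [ 706.8 -112.3   83.3] [[691.6, -127.2, 80.4], [721.9, -96.7, 87.6]]
scene red filed 129.5 (array([408.2, 296.7]), array([89.2, 13. ]), -90.0)
scene blue filed 130.0 (array([529. , 300.4]), array([87.7, 10.5]), -85.5)
top button 19 [705.6 -99.7  81.5] top [705.2 -99.7  82.6] [[695.7, -104.0, 80.5], [714.1, -95.0, 85.5]]
top red filed 130.7 (array([404. , 294.8]), array([86.6,  8.1]), -88.4)
top blue filed 130.8 (array([526.8, 299.4]), array([85.4,  7.2]), -87.8)
wrist button 820 [ 700.5 -111.    82.6] top [ 700.7 -112.2   84.2] [[686.1, -127.6, 82.3], [716.0, -97.9, 85.7]]
[624.30068359 -38.91234586 237.07702507] [ 0.     0.706  0.708 -0.   ]
```

View pics/scene_f.png

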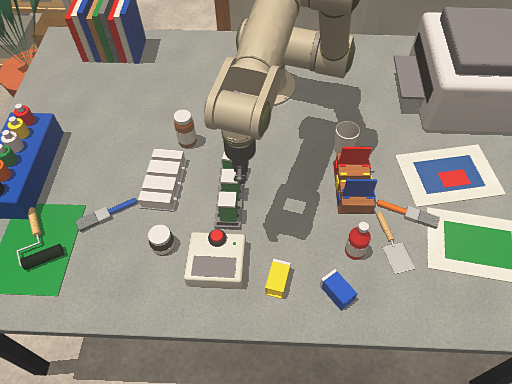

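The scene view shows all three pots on their pegs at (228,177) and (227,207), the third hidden behind the gripper. Both plates are filed at (355,155) and (358,188), with the bystanders unmoved. Next is the button at (217,237).

Request:
{"api": "apply_moves", "payload": {"targets": [[0, [40, -37, 0], [0, 0, 0]], [0, [80, -73, 0], [0, 0, 0]], [0, [80, -73, -45], [0, 0, 0]], [0, [80, -73, -90], [0, 0, 0]], [0, [80, -73, -130], [0, 0, 0]], [0, [80, -73, -142], [0, 0, 0]], [0, [80, -73, -142], [0, 0, 0]], [0, [80, -73, -142], [0, 0, 0]]]}}

```text
time_s: 38.55
eef_pos: [705.5, -112.8, 98.0]
ee_rot: [0.002, 0.706, 0.708, 0.001]
force: [-0.5, -0.8, 0.6]
grip_width: 0.003
grip_force: 0.0
```

Request:
{"api": "apply_moves", "payload": {"targets": [[0, [-1, 0, -8], [0, 0, 0]], [0, [-1, 0, -16], [0, 0, 0]], [0, [-1, 0, -20], [0, 0, 0]], [0, [-1, 0, -23], [0, 0, 0]], [0, [-1, 0, -25], [0, 0, 0]], [0, [-1, 0, -25], [0, 0, 0]]]}}

```text
time_s: 39.15
eef_pos: [704.2, -113.2, 75.7]
ee_rot: [0.002, 0.707, 0.708, 0.001]
force: [-10.9, 2.6, 28.7]
grip_width: 0.002
grip_force: 14.4
```

28.7 N is well over the 5 N needed, so the button is bottomed out. I'll let go and check.

Request:
{"api": "apply_moves", "payload": {"targets": [[0, [0, 0, 0], [0, 0, 0]], [0, [0, 0, 10], [0, 0, 0]], [0, [0, 0, 40], [0, 0, 0]], [0, [0, 0, 90], [0, 0, 0]], [0, [-20, 20, 140], [0, 0, 0]], [0, [-60, 70, 160], [0, 0, 0]], [0, [-100, 130, 160], [0, 0, 0]], [0, [-150, 190, 160], [0, 0, 0]], [0, [-150, 190, 160], [0, 0, 0]], [0, [-150, 190, 160], [0, 0, 0]], [0, [-150, 190, 160], [0, 0, 0]]]}}

```text
time_s: 40.25
eef_pos: [551.9, 79.2, 231.0]
ee_rot: [0.0, 0.706, 0.709, 0.0]
force: [0.3, -0.4, 0.5]
grip_width: 0.002
grip_force: 0.0
```

```bash
python3 chk.py; cp pics/scene_f.png pics/old.png
python3 - <<'E'
from h import *
im,d=capture('scene');P=cloud('scene',d); cv2.imwrite('pics/end.png',im)
h=cv2.cvtColor(im,cv2.COLOR_BGR2HSV); m=(cv2.inRange(h,(0,110,60),(9,255,255))|cv2.inRange(h,(170,110,60),(180,255,255)))>0
q=P[m&box(P,(560,-220,66),(780,20,100))]; t=q[q[:,2]>np.percentile(q[:,2],60)-3]; print('button',t.mean(0).round(1))
E
```

```text
scene 425 white 205 [[404.0, -116.0, 101.0], [430.0, -91.0, 105.0], [454.0, -68.0, 109.0]] table -0.8
scene 510 white 227 [[490.0, -115.0, 100.0], [515.0, -90.0, 105.0], [538.0, -66.0, 110.0]] table -0.8
scene 595 white 248 [[573.0, -115.0, 101.0], [598.0, -91.0, 105.0], [622.0, -67.0, 110.0]] table -0.8
top 425 white 295 [[404.0, -115.0, 102.0], [427.0, -93.0, 106.0], [451.0, -70.0, 110.0]] table -0.8
top 510 white 310 [[487.0, -115.0, 102.0], [511.0, -91.0, 106.0], [534.0, -68.0, 110.0]] table -0.8
top 595 white 295 [[571.0, -115.0, 102.0], [594.0, -93.0, 106.0], [618.0, -70.0, 110.0]] table -0.8
top 595 green 61 [[569.0, -111.0, 27.0], [570.0, -90.0, 52.0], [571.0, -69.0, 77.0]] table -0.8
40.35 [553.6  76.8 230.4] [-0.07  0.39  1.39  0.    1.36 -0.07] [-0.2 -0.1  0.2]
button [ 707.  -112.4   82.8]
```

View pics/end.png

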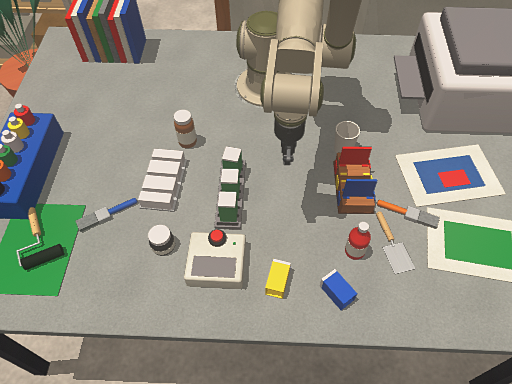

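The view shows three pots upside down at (232,157), (230,180) and (227,207), plates at (355,157) and (358,190), the button back up at (217,237) and the arm clear.

```bash
python3 -c "
from rig import ctrl
print(ctrl.finish_job())"
```

```text
the job is handed in; nothing more can be done
None
```

I handed the job in at about 40 s on the robot's clock: the red and blue plates are home in their own slots (there was no yellow plate), all three green pots are upside down on their pegs, and the start button was pressed last, springing back up.

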